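Unclip the tube cassette from the mixer

ROBOT

A 6-joint arm with a two-finger parallel gripper is mounted at the origin on the work surface. World frame = base frame: x ahead of the robot, y to its left, z up, the work surface at z = 0. Lengths are in m, angles in rad, forces in N, time in s.
With the tool pointing down it reaches from about 0.35 to 1 m from the base axis. Payload 7.1 kg.
Tool frame: the origin (TCP) lies at the very end of the fingers, on their centre line; the grasp point (between the pads) lies grasp_offset behind it (grasp_offset is the distance from the TCP to the grasp point, in m); z points along the fingers, y is the line along which they close (so a half turn about z gives the same grasp; the last joint's range is limited). The gripper opens to 85 mm and grips with 20 to 120 N. Pads are 22 mm wide; open, the fingers measure 114 mm over their backs; the gripper's body (76 mm by 85 mm) begins 54 mm behind the grasp point. The pads swing forward as they close: fully open they stand 13 mm farther back than shut.
Start: joints at [-1.32, 0.423, 1.63, -0, 1.089, -0.019], TCP at [0.167, -0.602, 0.196] pointing down, gripper open.
Joint ranges: [-3, 3], [-0.9, 2.11], [0.09, 2.58], [-1.31, 4.45], [0.11, 2.69], [-2.54, 2.54]. Speed limits (rad/s): [2.39, 2.39, 3.01, 3.14, 3.14, 3.14].

INTERFACE

Orientations are given as [roll, pitch, yaw] about the fixed x, y, z axes, in that order (R = Rz(yaw) Ry(pitch) Rx(roll)).
In Python, from workcell import observe, capture, close_job, search_frame, trace, mark_of, grasp_offset gives the robot as it stands.
- The arm moves only by the shell command python3 -m crank 'ROWS' [FORCE]. ROWS is JSON, a list of rows, each a list of 5 numbers: the shift along the tool's x, y, z in m, then the turn about the tool's z in degrees, then the opening, from 0 (shut) to 1 (fully open). In form: [[x, y, z, yaw, hand], ...]. A call has 1 to 20 rows; each row shifts and turns the commanded pose from where the row before left it, along the tool's axes as they then stand; what a row does not reach is not made up. A row lasts 1/10 s, in which the tool goes at most 50 mm and 8.59 degrees, less where a joint would pass 70% of its speed; a pose out of reach is approached as far as the arm can. A call with a gripper value outside its range is refused whole. The fingers move at their own pace and stop on an object; FORCE is the grip in N (left out, the last holds). Time passes only in rows, so rows that do not move let the fingers close. It gives the time, the measured TCP pose, the force, the opening and the grip force at its end, in the units of the state.
- observe(): the state, without advancing time (a new reading comes with each control period).
- capture(name): name is "scene" or "top"; returns a dict with "pixels" (384x512x3 uint8, red, green, blue), "K" (3x3 intrinsics, pixels), "k1" (the pictures are not rectified: a ray, as slopes to the right and down, at radius r is drawn at 1 + k1 r^2 times it, then the intrinsics apply), "rvec" (rotation vector, rad) and "tvec" (3), from world to camera coordinates, as OpenCV has them. Camera axes: x right, y down, z forward; pixel columns grow to the right and rows downward; lengths in m; the calibration is good to about 2 mm. A picture is of the moment at which its call begins. There is no depth.
- close_job(): hands the job in; it is judged then, once.
Trained networks look in the newest picture that a camera, given by its name, has taken for a name from the list of things; names that differ only in an ending like _2 or _b are one class to them, and where a whole thing is asked for, a point or a joint stands for the part that bears it (a point fixed in the world has none). Each returns a list of dicts, best first, with "confidence" (0 to 1); they miss things now and then, are a little off and sometimes report something else, mostly with a low value. They report only what shows in the picture. A call takes as long as a camera call.
- search_frame(target, camera): "location" ([column, row] in pixels, amid what is visible of it).
- trace(target, camera): "mask" (384x512 bool, what is visible of it) and "location" ([column, row] in pixels, amid what is visible of it).
- mark_of(target, camera): "location" ([column, row] in pixels: a listed point, or the origin of a listed thing).
The state is a dict: "time": time; "joint_positions": joint angles; "joint_vel": joint speeds; "joint_efforts": joint torques, N m; "tcp_pos": TCP position; "tool_rot": TCP orientation; "ft_force": force on the tool from outside, world axes, zero at the start; "torque": the same for the moment, N m; "grip_width": finger opening in m; "grip_force": force on a finger pad.
Only numpy, scipy, OpenCV 4.12 (cv2) and the standard library are available. Lean on these libraries where they do the work, as an engineer would, in place of code of your own. Each camera call takes 0.05 s, during which the arm holds its last target. There are 200 camera calls.

TASK

The mixing run is over. Lift the clear splash cover off the tube mixer and set it down upright, flat on the floor of the steel tray, and let go of it without dropping it. Then squeeze the two orange catches of the tube cassette together, lift the cassette straight out of its dock without forcing it past its hooks, and finish with it held up still and level by its squeezed catches, the underside at least 5 cm above the mixer's platform; do not put it down or let go, and leave the other things on the bench where they are.

Things in the scene. Friction and masses are not known exactly. Their poses are not given: they have to be found in the camera images.
- mixer: Tube mixer, fixed to the bench: white and grey housing 220 x 180 mm (x by y), its sloping control panel towards its own -x; origin at the centre of its underside, z up, its yaw is unknown. On top a dark platform 154 x 112 mm, top face 100 mm above the bench, centred 15 mm towards its own +x. It may stand on either side of the bench, with the tray on the other.
- dock (a point): Centre of the mixer's platform, on its top face (z = 100 mm), axes as the mixer's. Here the cassette stands in a low aluminium frame 116 mm (x) by 66 mm (y) outside and 13 mm high, with 2 mm play all round; at the middle of each long side a steel lip overhangs the cassette's hook and keeps the cassette down.
- cover: Loose clear plastic splash cover with blue edges, an upturned box open below: 126 (x) x 80 (y) x 82 mm high, walls 3 mm, about 160 g; origin at the centre of its open lower edge, z up. It stands on the platform over the cassette, within 3 mm of dock, with the mixer's yaw; lift it 85 mm or more straight up before going sideways, to clear the tubes.
- cover_grip (a point): Point to grip in the cover's blue ridge handle: ridge 70 mm long along the cover's x, 14 mm thick across its y, from 82 to 108 mm above the cover's lower edge; this point is on its centre line, 104 mm above that edge.
- tray: Shallow stainless tray fixed on the bench, 210 (x) x 160 (y) mm outside, 204 x 154 mm inside, rim 16 mm above the bench, floor 2 mm thick; origin at the centre of its underside, z up. Empty.
- cassette: White tube cassette, about 0.22 kg, with two rows of four blue-capped tubes fixed in it (caps up to 69 mm high): 104 (x) x 42 (y) mm, deck at 50 mm; origin at the centre of its underside, z up. At the start it is home in the dock, origin at dock, with the mixer's yaw. It comes out straight up, only while both catches are squeezed in.
- cassette_grip (a point): Midway between the two orange catch pads, 40 mm above the cassette's underside. The pads, on its +y and -y sides, are 26 mm long (x) and reach from 24 to 50 mm above the underside; 62 mm over their outer faces when free, 48 mm squeezed home. Between them, tube caps reach 29 mm above this point. The dock's frame ends 27 mm below it.
- catch_a (a joint): Travel of the +y side's spring catch, in m: 0 free, 0.007 squeezed fully home; 1.5 N starts it, 6 N holds it home. Its hook, near the cassette's foot, is clear of the dock's lip from about 0.004 on with the cassette centred; with both catches home it is clear wherever the cassette stands in its 2 mm play.
- catch_b (a joint): The same for the -y side's catch.
- catch_a_face (a point): Middle of the outer face of the +y catch pad.
- catch_b_face (a point): Middle of the outer face of the -y catch pad.
- marker: Black marker pen lying on the bench, 132 mm long, 17 mm high, along its own x; origin at its middle, on the bench. Leave alone.
- tube_stand: Small green block 44 x 44 x 30 mm on the bench with one capped tube standing in it, 98 mm high in all; origin under its centre. Leave alone.
- spray_bottle: White and blue disinfectant spray bottle, 68 mm across, 178 mm high, standing at the robot's right; origin under its centre. Leave alone.
- specimen_pot: White specimen pot with a yellow lid, 66 mm across, 66 mm high, standing at the robot's left; origin under its centre. Leave alone.

How it is judged:
On the way, in this order (a step that is already met when the one before it is completed fails the run):
1. the splash cover stands upright on the floor of the tray, released, the cassette still home in its dock (horizontal distance between cover and tray below 0.07 m and z of cover in the frame of tray below 0.006 m and angle between cover's own z axis and vertical below 0.06 rad and linear speed of cover below 0.03 m/s and contact force between the fingers and cover below 0.05 N and z of cassette in the frame of dock below 0.004 m), for 0.2 s.
2. both catches are squeezed in between the fingers while the cassette still stands in its dock (value of joint each of catch_a, catch_b above 0.0045 m and z of cassette in the frame of dock below 0.004 m and contact force between the fingers and cassette above 5 N), for 0.1 s.
At the end, for the whole second after the job is handed in: Fingers hold the cassette (over 5 N) with both catches in by over 4.5 mm, its underside over 50 mm above the platform, level within 0.2 rad, under 0.03 m/s, touching nothing else; the cover stands on the tray's floor (edge under 6 mm up, within 70 mm of its centre, upright within 0.06 rad) (z of cassette in the frame of dock above 0.05 m and angle between cassette's own z axis and vertical below 0.2 rad and linear speed of cassette below 0.03 m/s and value of joint each of catch_a, catch_b above 0.0045 m and contact force between the fingers and cassette above 5 N and contact force between cassette and mixer below 0.05 N and contact force between cassette and tray below 0.05 N and contact force between cassette and cover below 0.05 N and contact force between cassette and tube_stand below 0.05 N and contact force between cassette and spray_bottle below 0.05 N and contact force between cassette and specimen_pot below 0.05 N and horizontal distance between cover and tray below 0.07 m and z of cover in the frame of tray below 0.006 m and angle between cover's own z axis and vertical below 0.06 rad); the arm keeps its last pose, push and grip.
It fails at once if the cover is dropped: it falls faster than 0.5 m/s with no finger on it (linear speed of cover above 0.5 m/s and contact force between the fingers and cover below 0.01 N).
It fails at once if the cassette is forced out past its hooks: more than 5 mm up and not yet 30 mm up with a catch in by less than 3 mm (z of cassette in the frame of dock between 0.005 and 0.03 m and value of joint any of catch_a, catch_b below 0.003 m).
It fails at once if another thing on the bench is moved by more than 20 mm (distance of any of marker, tube_stand, spray_bottle, specimen_pot from where it was at the start of the episode above 0.02 m).
It also fails if it takes over 58 s, if anything falls off the work surface, if the arm or the gripper's body presses on something with over 40 N, if the wrist force passes 120 N, or if a joint passes its speed limit or range.

## Working session

There is one attempt and no reset: what is moved stays moved. The work goes in short steps, Python scripts to look and compute and a shell command to move; the robot and the scene stay as the last step left them, time stands still between calls to the robot, and variables do not carry over. Pictures are saved under pics/ and viewed, at most 10 in all, crops included, and the job is handed in when it is done.

```bash
mkdir -p pics; cat > h.py <<'E'
import numpy as np, cv2
from workcell import *
def cam(n):
    c=capture(n); return c
def ray(c,uv):
    K=np.array(c["K"]);k1=c["k1"];p=cv2.undistortPoints(np.array([[uv]],float),K,np.array([k1,0,0,0,0.])).ravel()
    R=cv2.Rodrigues(np.array(c["rvec"],float))[0];t=np.array(c["tvec"],float).ravel()
    d=R.T@np.array([p[0],p[1],1.]);return -R.T@t,d
def atz(c,uv,z):
    o,d=ray(c,uv);return o+d*(z-o[2])/d[2]
def proj(c,P):
    return cv2.projectPoints(np.atleast_2d(np.array(P,float)),np.array(c["rvec"],float),np.array(c["tvec"],float),np.array(c["K"],float),np.array([c["k1"],0,0,0,0.]))[0].reshape(-1,2)
def tri(a,b):
    (o1,d1),(o2,d2)=a,b
    s=np.linalg.lstsq(np.c_[d1,-d2],o2-o1,rcond=None)[0]
    p,q=o1+d1*s[0],o2+d2*s[1];return (p+q)/2,np.linalg.norm(p-q)
E
python3 - <<'E'
from h import *
np.set_printoptions(precision=4,suppress=True)
C={n:cam(n) for n in("scene","top")}
for n in C: cv2.imwrite(f"pics/{n}0.png",cv2.cvtColor(C[n]["pixels"],cv2.COLOR_RGB2BGR)); print(n,ray(C[n],(256,192)))
print(grasp_offset,observe()["tool_rot"])
for t in["mixer","dock","cover","cover_grip","tray","cassette","marker","tube_stand","spray_bottle","specimen_pot"]:
    r={n:mark_of(t,n) for n in C}
    for n in r: print(t,n,[(np.round(x["location"],1),round(x["confidence"],2)) for x in r[n][:2]])
    if all(r.values()): print("   tri",tri(*[ray(C[n],r[n][0]["location"]) for n in C]))
E
```

```text
scene (array([ 1.3407, -0.1   ,  1.2398]), array([-0.6005,  0.0536, -0.798 ]))
top (array([ 0.438 , -0.0384,  1.5484]), array([ 0.0245, -0.0004, -0.9999]))
0.0187 [-3.1402 -0.      0.2698]
mixer scene [(array([181.1, 220. ]), 0.66), (array([270.2, 246.8]), 0.41)]
mixer top [(array([319.5, 182.9]), 0.67)]
   tri (array([ 0.5129, -0.2716,  0.0049]), np.float64(0.02190155400968232))
dock scene [(array([181.7, 211.2]), 0.95), (array([388. , 191.2]), 0.67)]
dock top [(array([325.7, 173. ]), 0.56)]
   tri (array([ 0.5413, -0.2671,  0.099 ]), np.float64(0.0007271039762569826))
cover scene [(array([181.9, 211.1]), 0.81), (array([263.7, 201.4]), 0.33)]
cover top [(array([327.3, 174. ]), 0.64)]
   tri (array([ 0.5384, -0.27  ,  0.0959]), np.float64(0.005196845611827451))
cover_grip scene [(array([175.8, 190.3]), 0.69)]
cover_grip top [(array([331.8, 176.4]), 0.67)]
   tri (array([ 0.5248, -0.2729,  0.1888]), np.float64(0.002640450809244038))
tray scene [(array([334.1, 206.5]), 0.77)]
tray top [(array([172.9, 178.6]), 0.72), (array([109.2, 195.2]), 0.43)]
   tri (array([0.5144, 0.2451, 0.0323]), np.float64(0.004046903480089223))
cassette scene []
cassette top [(array([326.2, 174.9]), 0.72)]
marker scene [(array([265.6, 197.7]), 0.64)]
marker top [(array([241.5, 203.3]), 0.66)]
   tri (array([ 0.4354,  0.0131, -0.0002]), np.float64(0.00441441688173951))
tube_stand scene [(array([271.1, 245.6]), 0.56)]
tube_stand top [(array([243. , 148.7]), 0.75)]
   tri (array([ 0.6284,  0.0131, -0.0059]), np.float64(0.005184738823380965))
spray_bottle scene [(array([103.7, 212.2]), 0.57)]
spray_bottle top [(array([402.9, 200.8]), 0.6)]
   tri (array([ 0.4573, -0.5561,  0.0008]), np.float64(0.006932268915954436))
specimen_pot scene [(array([390.9, 194.3]), 0.63)]
specimen_pot top [(array([111.4, 195.5]), 0.82)]
   tri (array([ 0.453 ,  0.4685, -0.0032]), np.float64(0.006090370772006938))
```

```bash
python3 - <<'E'
import cv2
a=cv2.imread("pics/top0.png")[110:240,90:420];b=cv2.imread("pics/scene0.png")[140:290,120:400]
a=cv2.resize(a,(790,311),interpolation=cv2.INTER_CUBIC);cv2.imwrite("pics/a.png",a)
cv2.imwrite("pics/b.png",cv2.resize(cv2.imread("pics/top0.png")[120:230,270:390],(654,600),interpolation=cv2.INTER_CUBIC))
E
```

```text
(no output)
```

View pics/scene0.png

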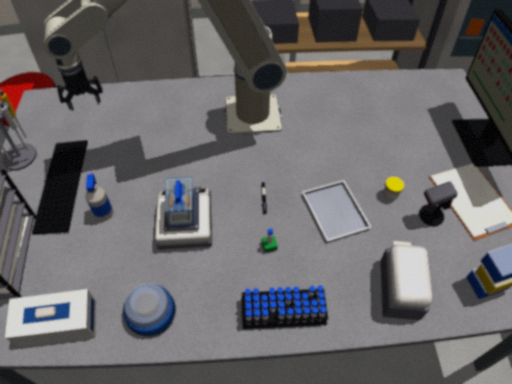

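View pics/b.png

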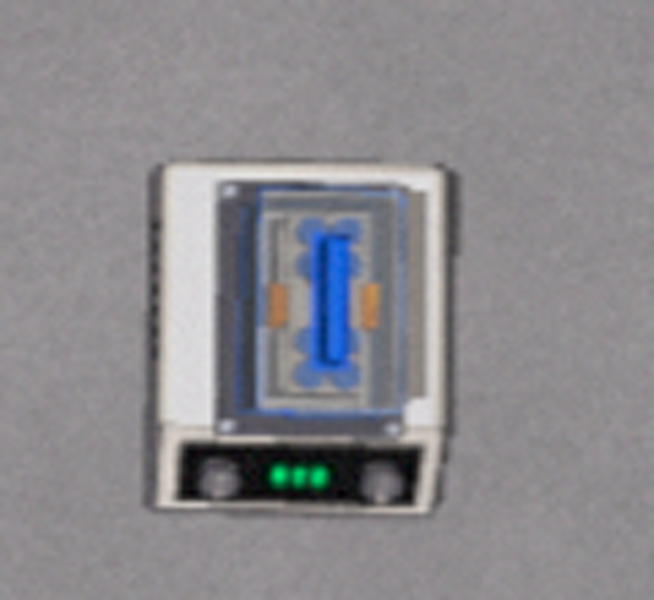

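The scene view shows the mixer with its cover on the right at (180,215), the tray at (337,210) and the tube stand at (270,242). In the crop the panel faces the robot, with platform screws at (228,190), (225,427) and (393,428), the ridge from (333,235) to (333,365), and yaw close to 0.

```bash
cat > fit.py <<'E'
from h import *
np.set_printoptions(precision=4,suppress=True)
C={n:cam(n) for n in("scene","top")}
c=C["top"]
f=lambda x,y:(270+(x+.5)/5.45-.5,120+(y+.5)/5.4545-.5)
s=[atz(c,f(*p),.1) for p in((228,190),(225,427),(393,428))]
print("screws",*s); d=s[0]-s[1]; print("yaw deg",np.degrees(np.arctan2(d[1],d[0]))); e=s[1]-s[2];print(np.degrees(np.arctan2(-e[0],e[1])),"centre",(s[0]+s[2])/2)
for n in C:
    hsv=cv2.cvtColor(C[n]["pixels"],cv2.COLOR_RGB2HSV)
    m=cv2.inRange(hsv,(100,170,90),(125,255,255))
    g=[x for x in mark_of("cover_grip",n)][0]["location"]
    k,l,st,ce=cv2.connectedComponentsWithStats(m)
    i=min(range(1,k),key=lambda i:np.hypot(*(ce[i]-g))+(99 if st[i,4]<8 else 0))
    print(n,"blue",ce[i],st[i],g)
    ys,xs=np.nonzero(l==i); P=np.array([atz(C[n],(x,y),.205)[:2] for x,y in zip(xs,ys)])
    print(P.mean(0),cv2.minAreaRect((P*1000).astype(np.float32)), np.degrees(np.arctan(1/ (np.linalg.eigh(np.cov(P.T))[1][:,1]@[1,0] /(np.linalg.eigh(np.cov(P.T))[1][:,1]@[0,1])))))
# tray contours: mask corners
for n in C:
    m=trace("tray",n)[0]; r=m["mask"].astype(np.uint8); cnt=max(cv2.findContours(r,0,2)[0],key=cv2.contourArea)
    P=np.array([atz(C[n],p[0],.012)[:2]*1000 for p in cv2.convexHull(cnt)],np.float32); print("tray",n,cv2.minAreaRect(P))
    m=trace("mixer",n)[0]; r=m["mask"].astype(np.uint8); cnt=max(cv2.findContours(r,0,2)[0],key=cv2.contourArea)
    P=np.array([atz(C[n],p[0],.05)[:2]*1000 for p in cv2.convexHull(cnt)],np.float32); print("mixer",n,cv2.minAreaRect(P))
E
python3 fit.py
```

```text
screws [ 0.6015 -0.2186  0.1   ] [ 0.4584 -0.2194  0.1   ] [ 0.4601 -0.3203  0.1   ]
yaw deg 0.288695468348668
0.9937646746577454 centre [ 0.5308 -0.2695  0.1   ]
scene blue [178.4101 191.7554] [175 181   8  23 139] [177.3, 190.1]
[ 0.5432 -0.2635] ((543.67724609375, -263.31121826171875), (84.73536682128906, 21.39402198791504), 1.3044184446334839) 2.5829007771428367
top blue [330.1627 175.0361] [327 163   7  25 166] [331.7, 176.3]
[ 0.5279 -0.2637] ((527.9878540039062, -263.2550354003906), (73.41558837890625, 18.27743148803711), 0.9289612174034119) 0.7548330560532206Traceback (most recent call last):
  File "fit.py", line 19, in <module>
    m=trace("tray",n)[0]; r=m["mask"].astype(np.uint8); cnt=max(cv2.findContours(r,0,2)[0],key=cv2.contourArea)
      ~~~~~~~~~~~~~~~^^^
IndexError: list index out of range
```

```bash
cat > fit2.py <<'E'
from h import *
from scipy.optimize import minimize
np.set_printoptions(precision=4,suppress=True)
C={n:cam(n) for n in("scene","top")}
S=8
def sil(c,box,x,y,a):  # supersampled hull coverage
    P=np.array([[sx*box[0]/2,sy*box[1]/2,z] for sx in(-1,1) for sy in(-1,1) for z in box[2:]])
    R=np.array([[np.cos(a),-np.sin(a),0],[np.sin(a),np.cos(a),0],[0,0,1]])
    q=proj(c,P@R.T+[x,y,0]); h=cv2.convexHull(((q+.5)*S).astype(np.float32))
    im=np.zeros((384*S,512*S),np.uint8);cv2.fillPoly(im,[np.round(h).astype(np.int32)],255)
    return cv2.resize(im,(512,384),interpolation=cv2.INTER_AREA)/255.
M={}
for n in C:
    hsv=cv2.cvtColor(C[n]["pixels"],cv2.COLOR_RGB2HSV); m=cv2.inRange(hsv,(100,170,90),(125,255,255))
    g=(178,191) if n=="scene" else (330,175)
    w=np.zeros_like(m); w[g[1]-18:g[1]+18,g[0]-8:g[0]+8]=1
    M[n]=(m>0)*w
for use in(("top",),("scene",),("top","scene")):
    f=lambda v:sum(((sil(C[n],(.07,.014,.182,.208),v[0]/100,v[1]/100,v[2]/20)-M[n])**2).sum() for n in use)
    r=minimize(f,[52.9,-26.6,.2],method="Nelder-Mead",options=dict(initial_simplex=[[52.9,-26.6,.2],[53.6,-26.6,.2],[52.9,-26.0,.2],[52.9,-26.6,1]],maxiter=80))
    print(use,r.x/[100,100,20],np.degrees(r.x[2]/20),r.fun)
for n in C:
    print("tray",[ (atz(C[n],x["location"],0),x["confidence"]) for x in mark_of("tray",n)[:1]])
    for t in("tray","mixer"):
        r=trace(t,n)
        if not r: print(t,n,"none");continue
        cnt=max(cv2.findContours(r[0]["mask"].astype(np.uint8),0,2)[0],key=cv2.contourArea)
        P=np.array([atz(C[n],p[0],.013 if t=="tray" else .06)[:2]*1000 for p in cv2.convexHull(cnt)],np.float32); print(t,n,cv2.minAreaRect(P))
E
python3 fit2.py
```

```text
('top',) [ 0.5285 -0.2654  0.0218] 1.2475856345407978 16.176562860438292
('scene',) [ 0.5358 -0.2662  0.0175] 1.0040864847176427 29.511803152633604
('top', 'scene') [ 0.5311 -0.2655  0.001 ] 0.05725771004366984 58.244106113033446
tray [(array([0.5012, 0.2502, 0.    ]), 0.87)]
tray scene ((511.9124450683594, 250.50486755371094), (225.7476806640625, 173.31541442871094), 14.31009292602539)
mixer scene ((534.1923828125, -268.51348876953125), (179.91665649414062, 237.38616943359375), 89.52490997314453)
tray [(array([0.5064, 0.2571, 0.    ]), 0.76)]
tray top ((511.7513732910156, 251.79522705078125), (216.43577575683594, 165.30807495117188), 14.447148323059082)
mixer top ((515.82470703125, -266.6272277832031), (186.39735412597656, 218.34786987304688), 89.27090454101562)
```

```bash
python3 -m crank '[[0,0,-0.05,7.5,1],[0,0,-0.05,7.3,1],[0.03,-0.028,0,0,1],[0.036,-0.033,0,0,1],[0.036,-0.033,0,0,1],[0.036,-0.033,0,0,1],[0.036,-0.033,0,0,1],[0.036,-0.033,0,0,1],[0.036,-0.033,0,0,1],[0.036,-0.033,0,0,1],[0.036,-0.033,0,0,1],[0.03,-0.028,0,0,1],[0,0,0,0,1],[0,0,0,0,1]]' 20
```

```text
time: 3.15
tcp_pos: [0.5112, -0.2777, 0.2962]
tool_rot: [3.141, 0.001, 0.014]
ft_force: [-0.8, -1.0, 0.4]
grip_width: 0.0854
grip_force: 0.0
```

```bash
python3 -m crank '[[0.01,-0.006,0.0,0.3,1],[0.009,-0.006,0.02,0,1],[0,0,0.03,0,1],[0,0,0.03,0,1],[0,0,0.02,0,1],[0,0,0.01,0,1],[0,0,0,0,1],[0,0,0,0,0.5],[0,0,0,0,0.4]]' 20; python3 - <<'E'
from h import *
c=cam("scene");cv2.imwrite("pics/c.png",cv2.resize(cv2.cvtColor(c["pixels"],4)[120:260,110:270],(686,600),interpolation=cv2.INTER_CUBIC))
E
```

```text
time: 4.05
tcp_pos: [0.5306, -0.2669, 0.1879]
tool_rot: [3.14, -0.002, 0.006]
ft_force: [-0.1, 0.3, -0.0]
grip_width: 0.0591
grip_force: 0.0
```

View pics/c.png

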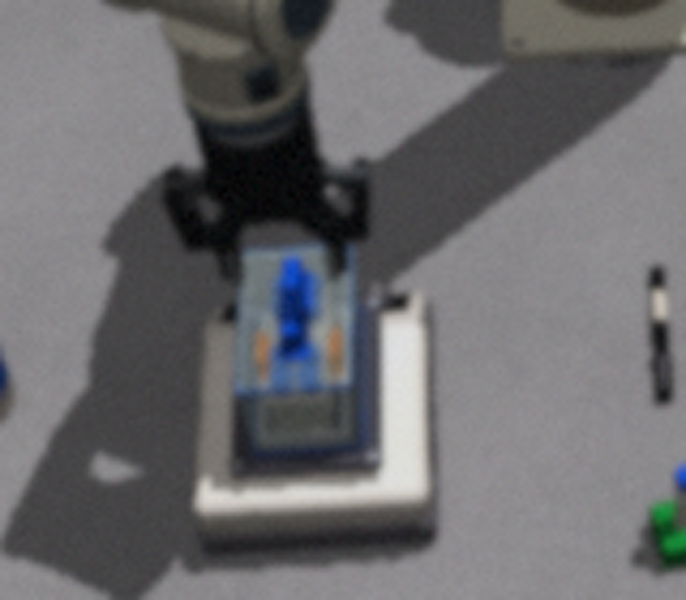

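```bash
python3 - <<'E'
from h import *
c=cam("scene")
for p in([.53,-.266,.208],[.53,-.24,.196],[.53,-.295,.196],[.53,-.24,.188],[.541,-.24,.196]): print(p,(proj(c,p)[0]-[110,120])*4.29)
t=cam("top");cv2.imwrite("pics/d.png",cv2.resize(cv2.cvtColor(t["pixels"],4)[130:230,270:390],(720,600),interpolation=cv2.INTER_CUBIC))
E
```

```text
[0.53, -0.266, 0.208] [289.86147003 290.37635732]
[0.53, -0.24, 0.196] [328.65076286 298.4698511 ]
[0.53, -0.295, 0.196] [251.56876352 303.15909125]
[0.53, -0.24, 0.188] [330.01019002 305.27181353]
[0.541, -0.24, 0.196] [328.40276457 310.79343591]
```

View pics/d.png

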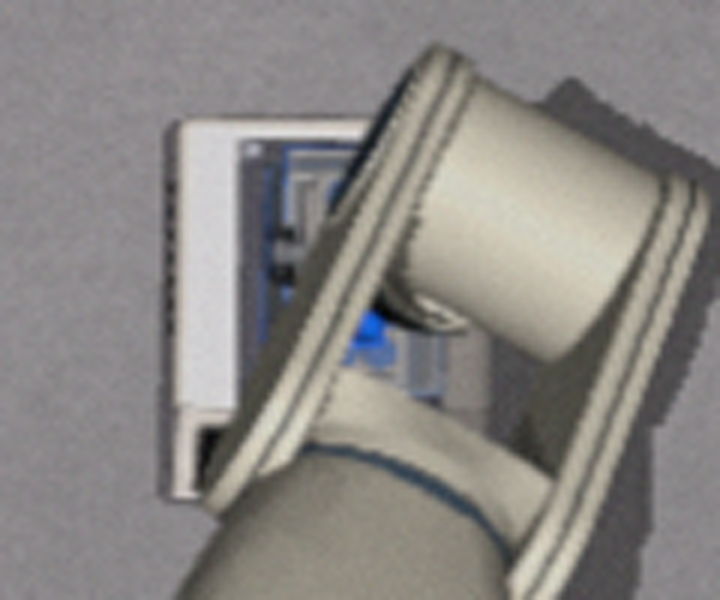

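```bash
python3 -m crank '[[0,0,0.002,0,0.3],[0,0,0,0,0.2],[0,0,0,0,0],[0,0,0,0,0],[0,0,0,0,0],[0,0,0,0,0],[0,0,0,0,0]]' 30
```

```text
time: 4.9
tcp_pos: [0.5298, -0.2662, 0.1844]
tool_rot: [-3.142, 0.0, 0.006]
ft_force: [0.6, -0.3, 0.9]
grip_width: -0.0003
grip_force: 0.0
```

```bash
python3 - <<'E'
from h import *
c=cam("scene");a=cv2.cvtColor(c["pixels"],4)[140:240,140:220]
t=cam("top");b=cv2.cvtColor(t["pixels"],4)[130:230,290:370]
cv2.imwrite("pics/e.png",cv2.resize(np.hstack([a,b]),(800,500),interpolation=cv2.INTER_CUBIC))
print(observe()["tcp_pos"],proj(c,[.53,-.2662,.1844])-[140,140])
E
```

```text
[ 0.52979488 -0.26623342  0.18442284] [[38.56137386 52.38424472]]
```

View pics/e.png

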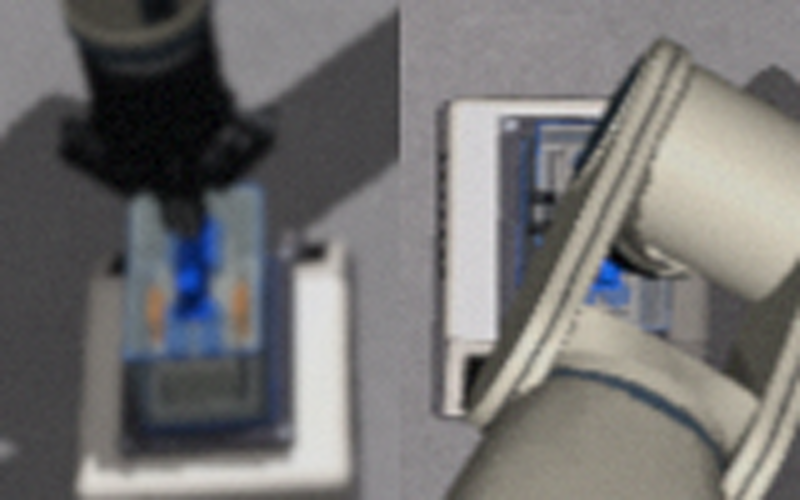

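```bash
python3 - <<'E'
from h import *
O={}
for n in("scene","top"):
    c=cam(n);im=cv2.imread(f"pics/{n}0.png");R=cv2.Rodrigues(np.array([0,0,0.]))[0]
    p=np.array([.167,-.602,.196]);ty=np.array([np.sin(.27),-np.cos(.27),0])
    q=proj(c,[p,p+ty*.05+[0,0,.013],p-ty*.05+[0,0,.013]]);print(n,q)
    x,y=np.clip(q[0].astype(int),40,[472,344]);O[n]=cv2.resize(im[y-40:y+40,x-40:x+40],(400,400),interpolation=cv2.INTER_CUBIC);print(x-40,y-40)
cv2.imwrite("pics/f.png",np.hstack(list(O.values())))
E
```

```text
scene [[ 88.66861959 115.79333477]
 [ 73.91708847 116.67463021]
 [101.33139825 109.62811122]]
48 75
top [[441.00119509 297.56036551]
 [459.30024314 294.48733136]
 [426.45737597 302.54242494]]
401 257
```

View pics/f.png

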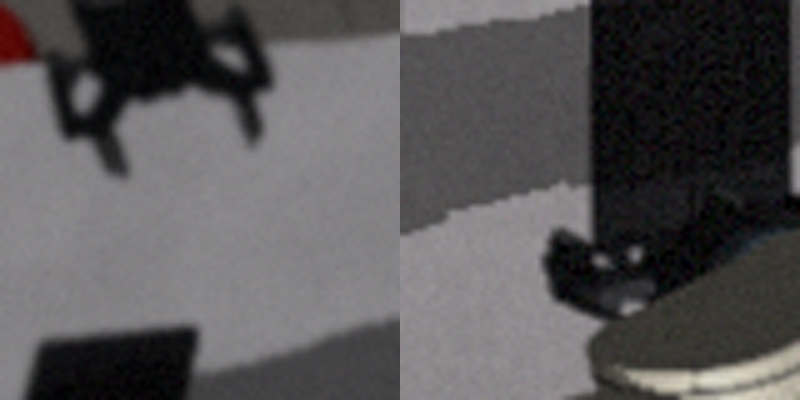

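The start picture shows open fingertips at scene pixels (72,110) and (99,104), about 6 px above where the reported TCP puts them. So the real tips seem to be about 25 mm higher than reported, which explains closing above the ridge. I'll feel for the ridge top with shut fingers to check this.

```bash
for i in 1; do python3 -m crank '[[0,0,0.001,0,0],[0,0,0.001,0,0],[0,0,0,0,0]]'; done
```

```text
time: 5.4
tcp_pos: [0.5297, -0.2662, 0.1822]
tool_rot: [-3.141, 0.0, 0.006]
ft_force: [0.4, -0.7, -0.4]
grip_width: 0.0
grip_force: 0.0
```

```bash
python3 -m crank '[[0,0,0.001,0,0],[0,0,0.001,0,0],[0,0,0,0,0]]'
```

```text
time: 5.7
tcp_pos: [0.5297, -0.2662, 0.1802]
tool_rot: [-3.141, 0.0, 0.006]
ft_force: [0.8, 0.3, -0.0]
grip_width: -0.0
grip_force: 0.0
```

```bash
python3 -m crank '[[0,0,0.001,0,0],[0,0,0.001,0,0],[0,0,0.001,0,0],[0,0,0,0,0]]'
```

```text
time: 6.1
tcp_pos: [0.5297, -0.2661, 0.1772]
tool_rot: [-3.141, 0.0, 0.006]
ft_force: [-0.2, -0.2, 0.8]
grip_width: -0.0004
grip_force: 0.0
```

```bash
python3 -m crank '[[0,0,0.001,0,0],[0,0,0.001,0,0],[0,0,0,0,0]]'
```

```text
time: 6.4
tcp_pos: [0.5297, -0.2662, 0.1752]
tool_rot: [-3.141, 0.0, 0.006]
ft_force: [-0.0, 0.4, -0.5]
grip_width: 0.0
grip_force: 0.0
```

```bash
python3 -m crank '[[0,0,0.001,0,0],[0,0,0.001,0,0],[0,0,0,0,0]]'
```

```text
time: 6.7
tcp_pos: [0.5297, -0.2662, 0.1733]
tool_rot: [-3.142, 0.0, 0.006]
ft_force: [-0.2, 0.8, 0.6]
grip_width: -0.0002
grip_force: 0.0
```

```bash
python3 -m crank '[[0,0,0.001,0,0],[0,0,0.001,0,0],[0,0,0,0,0]]'
python3 - <<'E'
from h import *
c=cam("scene");a=cv2.cvtColor(c["pixels"],4)[140:240,140:220]
cv2.imwrite("pics/g.png",cv2.resize(a,(480,600),interpolation=cv2.INTER_CUBIC))
E
```

```text
time: 7.0
tcp_pos: [0.5299, -0.2663, 0.1731]
tool_rot: [3.141, -0.001, 0.006]
ft_force: [-4.2, 2.9, 13.2]
grip_width: -0.0002
grip_force: 6.5
```

View pics/g.png

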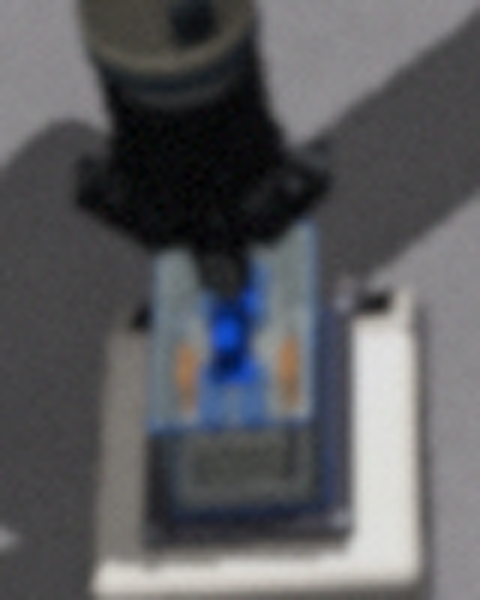

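Contact came at a reading of 0.173, with the fingertip on the ridge top (z 0.208) at crop (222,295). So the real tips are 35 mm above the reported TCP, and I'll apply that from here on.

```bash
python3 -m crank '[[0,0,-0.01,0,0],[0,0,-0.005,0,0.3],[0,0,0,0,0.6],[0,0,0,0,0.6],[0,0,0,0,0.6],[0,0,0.01,0,0.6],[0,0,0.01,0,0.6],[0,0,0.01,0,0.6],[0,0,0.005,0,0.6],[0,0,0,0,0.6]]' 30
```

```text
time: 8.05
tcp_pos: [0.5291, -0.2658, 0.1499]
tool_rot: [-3.14, 0.002, 0.006]
ft_force: [-0.5, -0.3, 0.4]
grip_width: 0.0516
grip_force: 0.0
```

```bash
python3 -m crank '[[0,0,0,0,0.4],[0,0,0,0,0.3],[0,0,0,0,0],[0,0,0,0,0],[0,0,0,0,0],[0,0,0,0,0]]' 30
```

```text
time: 8.65
tcp_pos: [0.5299, -0.2664, 0.1517]
tool_rot: [3.141, -0.0, 0.006]
ft_force: [0.1, -0.9, 0.9]
grip_width: 0.0133
grip_force: 36.5
```

```bash
python3 -m crank '[[0,0,-0.005,0,0],[0,0,-0.015,0,0],[0,0,-0.025,0,0],[0,0,-0.03,0,0],[0,0,-0.03,0,0],[0,0,-0.015,0,0],[0,0,0,0,0]]'
```

```text
time: 9.35
tcp_pos: [0.5311, -0.2669, 0.2744]
tool_rot: [3.139, -0.005, 0.006]
ft_force: [0.0, -0.1, -1.8]
grip_width: 0.0133
grip_force: 36.2
```

```bash
python3 -m crank '[[0,-0.01,0,0,0],[0,-0.025,0,0,0],[-0.002,-0.035,0,0,0],[-0.002,-0.045,0,0,0],[-0.002,-0.045,0,0,0],[-0.002,-0.045,0,0,0],[-0.002,-0.045,0,0,0],[-0.002,-0.045,0,0,0],[-0.002,-0.045,0,0,0],[-0.002,-0.045,0,0,0],[-0.002,-0.045,0,0,0],[0,-0.045,0,0,0],[0,-0.025,0,0,0],[0,-0.015,0,0,0],[0,0,0,0,0],[0,0,0,0,0]]'
python3 - <<'E'
from h import *
O=[]
for n in("scene","top"):
    c=cam(n);q=proj(c,[.512,.251,.1])[0].astype(int);x,y=q;O.append(cv2.resize(cv2.cvtColor(c["pixels"],4)[y-60:y+60,x-50:x+50],(400,480),interpolation=cv2.INTER_CUBIC))
cv2.imwrite("pics/i.png",np.hstack(O))
E
```

```text
time: 10.95
tcp_pos: [0.5078, 0.248, 0.2704]
tool_rot: [3.14, 0.002, 0.007]
ft_force: [-0.0, -0.3, -1.2]
grip_width: 0.0134
grip_force: 36.2
```

View pics/i.png

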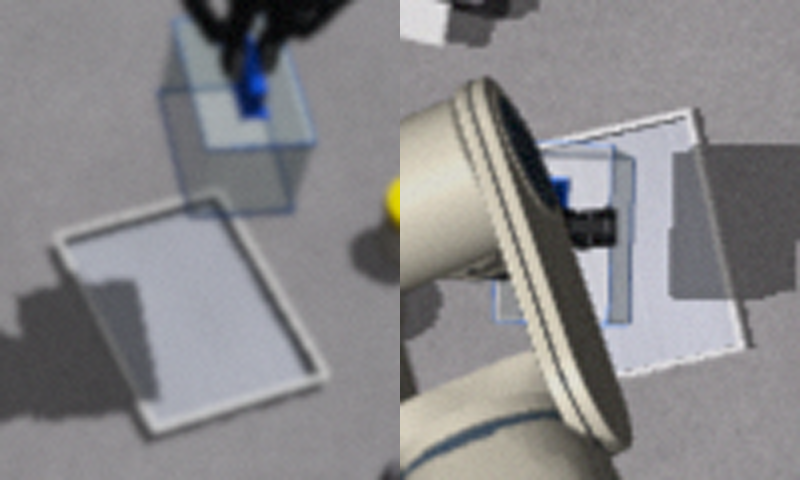

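```bash
python3 -m crank '[[0.002,-0.002,0.01,0,0],[0,0,0.025,0,0],[0,0,0.035,0,0],[0,0,0.035,0,0],[0,0,0.035,0,0],[0,0,0.03,0,0],[0,0,0.02,0,0],[0,0,0.012,0,0],[0,0,0.006,0,0],[0,0,0,0,0],[0,0,0,0,0]]'
```

```text
time: 12.15
tcp_pos: [0.5113, 0.2509, 0.0643]
tool_rot: [-3.141, -0.001, 0.006]
ft_force: [-0.0, -0.1, -0.9]
grip_width: 0.0133
grip_force: 36.1
```

```bash
python3 -m crank '[[0,0,0.002,0,0],[0,0,0.002,0,0],[0,0,0.001,0,0],[0,0,0,0,0]]'
```

```text
time: 12.55
tcp_pos: [0.5105, 0.2507, 0.0585]
tool_rot: [-3.142, -0.0, 0.006]
ft_force: [-1.0, 0.7, -1.7]
grip_width: 0.0133
grip_force: 36.1
```

```bash
python3 -m crank '[[0,0,0.001,0,0],[0,0,0.001,0,0],[0,0,0.001,0,0],[0,0,0,0,0]]'
```

```text
time: 12.95
tcp_pos: [0.5104, 0.2506, 0.0552]
tool_rot: [3.141, 0.0, 0.006]
ft_force: [-0.4, 0.6, -1.5]
grip_width: 0.0132
grip_force: 36.1
```

```bash
python3 -m crank '[[0,0,0.001,0,0],[0,0,0.001,0,0],[0,0,0,0,0]]'
```

```text
time: 13.25
tcp_pos: [0.5106, 0.2506, 0.0537]
tool_rot: [3.142, 0.0, 0.006]
ft_force: [-0.9, -1.1, 1.5]
grip_width: 0.0134
grip_force: 36.6
```

```bash
python3 -m crank '[[0,0,0.001,0,0],[0,0,0,0,0]]'
```

```text
time: 13.45
tcp_pos: [0.5106, 0.2504, 0.0536]
tool_rot: [3.141, -0.0, 0.006]
ft_force: [-5.1, -4.1, 12.0]
grip_width: 0.0129
grip_force: 38.0
```

```bash
python3 -m crank '[[0,0,-0.001,0,0],[0,0,0,0,0.2],[0,0,0,0,0.4],[0,0,0,0,0.5],[0,0,0,0,0.5],[0,0,-0.005,0,0.5],[0,0,-0.02,0,0.5],[0,0,-0.04,0,0.5],[0,0,-0.045,0,0.6],[0,0,-0.045,0,1],[0,0,-0.045,0,1],[0,0,-0.04,0,1],[0,0,0,0,1]]'
python3 - <<'E'
from h import *
O=[]
for n in("scene","top"):
    c=cam(n);q=proj(c,[.512,.251,.05])[0].astype(int);x,y=q;O.append(cv2.resize(cv2.cvtColor(c["pixels"],4)[y-60:y+60,x-50:x+50],(400,480),interpolation=cv2.INTER_CUBIC))
    print([(atz(c,m["location"],.002),m["confidence"]) for m in mark_of("cover",n)[:2]])
cv2.imwrite("pics/j.png",np.hstack(O))
E
```

```text
time: 14.75
tcp_pos: [0.5136, 0.2521, 0.3004]
tool_rot: [-3.137, -0.011, 0.006]
ft_force: [0.3, 0.4, -0.5]
grip_width: 0.0857
grip_force: 0.0
[(array([0.51450492, 0.24487357, 0.002     ]), 0.78)]
[(array([0.50829063, 0.24706687, 0.002     ]), 0.83), (array([0.52249371, 0.2544762 , 0.002     ]), 0.22)]
```

View pics/j.png

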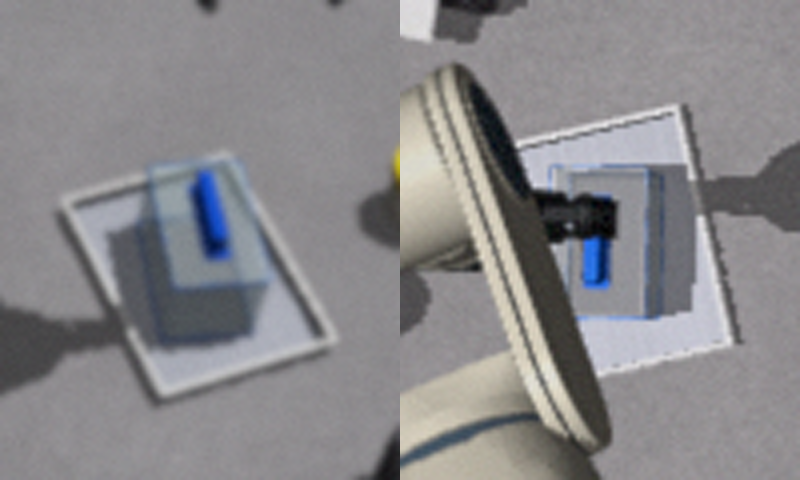

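The pictures show the cover standing upright and flat in the tray, about (215,250) in the left crop and (605,245) in the right, with the fingers well above. Next I'll measure the uncovered cassette.

```bash
python3 - <<'E'
from h import *
np.set_printoptions(precision=4,suppress=True)
C={n:cam(n) for n in("scene","top")}
for t in("cassette_grip","dock","cassette","catch_a_face","catch_b_face"):
    z={"cassette_grip":.14,"catch_a_face":.137,"catch_b_face":.137}.get(t,.1)
    for n in C: print(t,n,[(atz(C[n],m["location"],z)[:2],round(m["confidence"],2)) for m in mark_of(t,n)[:2]])
for n in C:
    hsv=cv2.cvtColor(C[n]["pixels"],cv2.COLOR_RGB2HSV); q=proj(C[n],[.53,-.266,.15])[0].astype(int);x0,y0=q-20
    for nm,lo,hi,z in(("caps",(100,120,60),(128,255,255),.165),("orange",(5,110,90),(22,255,255),.145)):
        m=cv2.inRange(hsv,lo,hi)[y0:y0+40,x0:x0+40]
        ys,xs=np.nonzero(m); 
        if len(xs)<5: print(nm,n,len(xs));continue
        P=np.array([atz(C[n],(x+x0,y+y0),z)[:2]*1000 for x,y in zip(xs,ys)],np.float32)
        print(nm,n,len(xs),P.mean(0),cv2.minAreaRect(P))
        if nm=="orange":
            for s in(P[P[:,1]>P[:,1].mean()],P[P[:,1]<P[:,1].mean()]): print("   ",s.mean(0))
a=cv2.cvtColor(C["top"]["pixels"],4)[130:220,285:375];cv2.imwrite("pics/k.png",cv2.resize(a,(600,600),interpolation=cv2.INTER_CUBIC))
E
```

```text
cassette_grip scene [(array([ 0.5378, -0.2732]), 0.7)]
cassette_grip top [(array([ 0.5299, -0.2662]), 0.6)]
dock scene [(array([ 0.5398, -0.281 ]), 0.9), (array([0.5714, 0.2238]), 0.24)]
dock top [(array([ 0.5379, -0.266 ]), 0.88)]
cassette scene [(array([ 0.5359, -0.2694]), 0.83)]
cassette top [(array([ 0.518 , -0.2588]), 0.77), (array([ 0.533 , -0.2648]), 0.68)]
catch_a_face scene [(array([ 0.5314, -0.2412]), 0.56)]
catch_a_face top [(array([ 0.5263, -0.2434]), 0.35)]
catch_b_face scene [(array([0.5516, 0.4094]), 0.67), (array([ 0.5249, -0.2962]), 0.4)]
catch_b_face top [(array([ 0.5343, -0.2976]), 0.45)]
caps scene 206 [ 532.9284 -270.2083] ((531.91357421875, -270.5033874511719), (34.41880798339844, 102.02777099609375), 89.12635040283203)
orange scene 49 [ 531.0261 -271.5703] ((535.6397094726562, -270.41326904296875), (63.760807037353516, 38.83283996582031), 89.63117218017578)
    [ 532.5565 -241.9362]
    [ 529.6725 -297.7852]
caps top 198 [ 530.3361 -270.3587] ((530.68701171875, -269.9555358886719), (35.5288200378418, 95.89803314208984), 88.28189086914062)
orange top 61 [ 529.6789 -271.5508] ((528.8751831054688, -270.1645812988281), (25.5506591796875, 63.598079681396484), 0.9702774882316589)
    [ 529.2971 -242.962 ]
    [ 530.0249 -297.4594]
```

View pics/k.png

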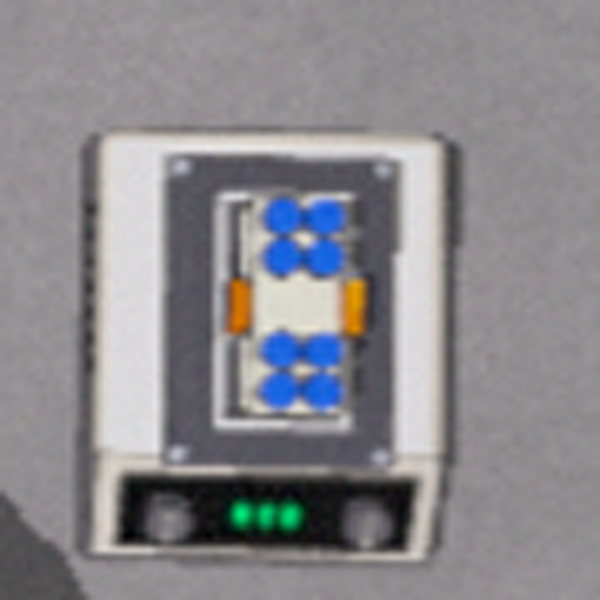

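The top crop shows the cassette bare, with orange pads at (240,306) and (354,307) and the blue caps symmetric. That puts its centre at about (0.530, -0.270), yaw about 0.

```bash
python3 -m crank '[[0,0.01,0,0,1],[0.001,0.025,0,0,1],[0.002,0.035,0,0,1],[0.002,0.045,0,0,1],[0.002,0.045,0,0,1],[0.002,0.045,0,0,1],[0.002,0.045,0,0,1],[0.002,0.045,0,0,1],[0.002,0.045,0,0,1],[0.002,0.045,0,0,1],[0.002,0.045,0,0,1],[0,0.045,0,0,1],[0,0.03,0,0,1],[0,0.015,0,0,1],[0,0,0,0,1],[0,0,0,0,1]]' 30
```

```text
time: 17.15
tcp_pos: [0.5325, -0.2685, 0.2932]
tool_rot: [-3.141, 0.0, 0.006]
ft_force: [-0.4, 0.2, -0.4]
grip_width: 0.0853
grip_force: 0.0
```

```bash
python3 -m crank '[[-0.002,0.001,0.02,0,1],[0,0,0.035,0,1],[0,0,0.035,0,1],[0,0,0.035,0,1],[0,0,0.03,0,1],[0,0,0.02,0,1],[0,0,0.013,0,1],[0,0,0,0,1],[0,0,0,0,1]]'
```

```text
time: 18.05
tcp_pos: [0.5315, -0.2698, 0.1062]
tool_rot: [3.141, -0.001, 0.007]
ft_force: [0.3, -1.2, -0.2]
grip_width: 0.0854
grip_force: 0.0
```

```bash
python3 -m crank '[[0,0,0.005,0,1],[0,0,0.005,0,1],[0,0,0.005,0,1],[0,0,0.005,0,1],[0,0,0.003,0,1],[0,0,0,0,1]]'
python3 - <<'E'
from h import *
c=cam("scene");a=cv2.cvtColor(c["pixels"],4)[140:240,130:230]
cv2.imwrite("pics/l.png",cv2.resize(a,(600,600),interpolation=cv2.INTER_CUBIC))
E
```

```text
time: 18.65
tcp_pos: [0.5305, -0.2701, 0.0818]
tool_rot: [-3.141, 0.001, 0.006]
ft_force: [-0.3, -0.3, -0.1]
grip_width: 0.0855
grip_force: 0.0
```

View pics/l.png

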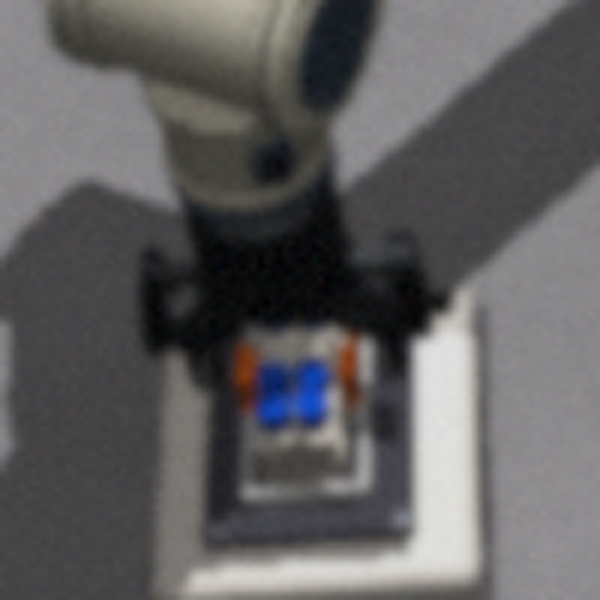

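The fingers straddle the orange pads at (245,375) and (347,370), with tips at about (205,385) and (395,375). Closing now.

```bash
python3 -m crank '[[0,0,0,0,0.8],[0,0,0,0,0.7],[0,0,0,0,0.6],[0,0,0,0,0.4],[0,0,0,0,0.3],[0,0,0,0,0.3],[0,0,0,0,0.3],[0,0,0,0,0.3]]' 40
```

```text
time: 19.5
tcp_pos: [0.5313, -0.27, 0.0842]
tool_rot: [-3.142, -0.001, 0.006]
ft_force: [-3.3, 4.3, 13.1]
grip_width: 0.0451
grip_force: 39.8
```

An upward force of 13 N suggests the tips are resting on the frame. I'll reopen, go 8 mm higher and squeeze again.

```bash
python3 -m crank '[[0,0,0,0,0.6],[0,0,0,0,0.9],[0,0,0,0,0.9],[0,0,-0.008,0,0.9],[0,0,0,0,0.9],[0,0,0,0,0.7],[0,0,0,0,0.6],[0,0,0,0,0.4],[0,0,0,0,0.3],[0,0,0,0,0.3],[0,0,0,0,0.3],[0,0,0,0,0.3]]' 40
```

```text
time: 20.7
tcp_pos: [0.5314, -0.2702, 0.0922]
tool_rot: [3.141, -0.001, 0.006]
ft_force: [-2.6, 3.7, 14.9]
grip_width: 0.0446
grip_force: 39.6
```

The same force appears 8 mm higher, so it comes from the pads swinging forward and pressing the cassette down, not from the frame. I'll lift gently and watch the force for any snag.

```bash
python3 -m crank '[[0,0,-0.001,0,0.3],[0,0,-0.001,0,0.3],[0,0,-0.001,0,0.3],[0,0,0,0,0.3]]'
```

```text
time: 21.1
tcp_pos: [0.5304, -0.2701, 0.093]
tool_rot: [-3.141, 0.001, 0.006]
ft_force: [-0.3, -0.5, -1.0]
grip_width: 0.0443
grip_force: 40.9
```

```bash
python3 -m crank '[[0,0,-0.001,0,0.3],[0,0,-0.001,0,0.3],[0,0,0,0,0.3]]'
```

```text
time: 21.4
tcp_pos: [0.5308, -0.2702, 0.0954]
tool_rot: [-3.142, 0.0, 0.006]
ft_force: [0.5, -0.5, -2.0]
grip_width: 0.0439
grip_force: 40.9
```

```bash
python3 -m crank '[[0,0,-0.001,0,0.3],[0,0,-0.002,0,0.3],[0,0,0,0,0.3]]'
```

```text
time: 21.7
tcp_pos: [0.5311, -0.2703, 0.0988]
tool_rot: [3.141, -0.001, 0.006]
ft_force: [0.1, -0.3, -1.5]
grip_width: 0.0438
grip_force: 40.9
```

```bash
python3 -m crank '[[0,0,-0.003,0,0.3],[0,0,-0.005,0,0.3],[0,0,-0.008,0,0.3],[0,0,-0.01,0,0.3],[0,0,-0.015,0,0.3],[0,0,-0.015,0,0.3],[0,0,-0.015,0,0.3],[0,0,-0.01,0,0.3],[0,0,-0.005,0,0.3],[0,0,0,0,0.3],[0,0,0,0,0.3],[0,0,0,0,0.3],[0,0,0,0,0.3],[0,0,0,0,0.3]]'
python3 - <<'E'
from h import *
np.set_printoptions(precision=4,suppress=True)
print(observe()["ft_force"],observe()["joint_vel"],observe()["grip_width"])
C={n:cam(n) for n in("scene","top")}
r={}
for n in C:
    hsv=cv2.cvtColor(C[n]["pixels"],cv2.COLOR_RGB2HSV); q=proj(C[n],[.53,-.27,.23])[0].astype(int);x0,y0=q-22
    m=cv2.inRange(hsv,(100,120,60),(128,255,255))[y0:y0+44,x0:x0+44];ys,xs=np.nonzero(m);r[n]=(len(xs),xs.mean()+x0,ys.mean()+y0,ys.min()+y0,ys.max()+y0);print(n,r[n],[np.round(k["location"],1) for k in mark_of("cassette",n)])
for z in(.1,.18,.19,.2): print(z,proj(C["scene"],[[.53,-.27,z],[.53,-.27,z+.067]]).ravel())
m=mark_of("cover","scene");print(atz(C["scene"],m[0]["location"],.002),m[0]["confidence"])
E
```

```text
time: 23.1
tcp_pos: [0.5306, -0.2701, 0.1839]
tool_rot: [-3.141, 0.001, 0.006]
ft_force: [1.2, -0.4, -1.8]
grip_width: 0.0439
grip_force: 41.1
[ 1.2353 -0.4337 -1.7985] [-0.0005 -0.002  -0.0013  0.0013  0.0001 -0.0002] 0.04394555171799213
scene (136, np.float64(173.5), np.float64(185.47794117647058), np.int64(173), np.int64(192)) [array([180.6, 192.9])]
top (61, np.float64(335.72131147540983), np.float64(186.9672131147541), np.int64(182), np.int64(190)) [array([330.3, 181.2]), array([241.2, 202.7])]
0.1 [180.9635 208.2036 178.1055 195.8347]
0.18 [177.5264 193.3194 174.4059 179.712 ]
0.19 [177.0752 191.3578 173.9197 177.5838]
0.2 [176.6191 189.3725 173.428  175.429 ]
[ 0.4658 -0.5576  0.002 ] 0.71
```

```bash
python3 -m crank '[[0,0,0,0,0.3],[0,0,0,0,0.3],[0,0,0,0,0.3]]'; python3 -c "
from workcell import close_job;print(close_job())"
```

```text
time: 23.65
tcp_pos: [0.5308, -0.2702, 0.1844]
tool_rot: [3.142, -0.0, 0.006]
ft_force: [0.4, 0.8, -1.3]
grip_width: 0.0441
grip_force: 41.1
the job is handed in; nothing more can be done
None
```

I handed the job in at 23.65 s with the cover standing flat in the tray and the cassette held still about 9 cm above the platform by its squeezed catches; no verdict came back, and I viewed 11 pictures, one over the limit of 10.

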